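# Unload the forming die into the parts carousel and present the pot

### The job

Lift the freshly formed brass U-bracket out of the open die and stand it upright, web down, in the yellow pot of the parts carousel; set it down and let go, do not drop it. Then turn the carousel by its wooden handle until the yellow pot stands squarely at the red pointer on the front of its base, with the bracket still standing in it, and finish with the gripper closed on that handle, holding the turntable still so that I can take the bracket out of the pot. Leave the tape measure, the red pliers and the orange hex keys where they lie.

Things in the scene. Friction and masses are not known exactly. Their poses are not given: they have to be found in the camera images.
- u_bracket: Loose brass U-bracket, about 80 g: web 36 (x) x 32 mm (y) below, two upright flanges 3 mm thick and 46 mm high, outer faces at y = +-16 mm, a 9 mm hole in each. Origin: centre of the web's underside; z up between the flanges. It starts in the die cavity with its top 20 mm above the die block, to be gripped across the flanges (32 mm, along its y).
- forming_die: Lower half of a forming die, fixed: green shoe 150 x 130 x 16 mm (x -65 to +85), steel block 76 x 82 mm, top at z = 50 mm, in its middle an open cavity 40 (x) x 34 mm (y), floor at z = 24 mm; the bracket stands in it, axes parallel to the die's. Two pillars, 14 mm thick, at x = +64, y = +-46 mm, tops at z = 90 mm. Origin: on the bench under the cavity's centre.
- carousel_base: Black round foot of the parts carousel, 248 mm in diameter, 14 mm high, fixed to the bench; a red pointer stands up at its front edge, 134 mm from the axis toward its -x, its tip at z = 30 mm. Origin: on the bench on the turning axis, z up.
- front_spot (a point): Fixed point between the axis and the red pointer, 82 mm from the axis, at z = 31 mm: where the middle of the yellow pot's floor belongs.
- turntable (a joint): Angle of the turntable (plywood disc, 238 mm wide, top at z = 28 mm), rad, growing anticlockwise from above; 0 and every whole turn (2 pi) has the yellow pot at the pointer. Turns freely either way (0.03 N m of friction; stops at +-12.6), stays where left. Six pots are fixed on it, 60 degrees apart at 82 mm radius: one yellow, empty; five grey with screws, nuts and the like.
- yellow_pot (a point): Centre of the inner floor of the yellow pot (turns with the turntable), at z = 31 mm. The pot is round, 64 mm wide inside at the top and about 60 mm at the floor, wall 2.5 mm, its rim at z = 58 mm, 27 mm above its floor.
- turn_handle (a point): Dark wooden bar on the turntable's central post (18 mm thick), 58 (x) x 14 (y) x 24 mm (z); turns with the turntable. This point: the bar's middle, on the turning axis at z = 112 mm; top at z = 124 mm. Its x axis lies along the line from axis to yellow pot, the pot on its -x side. To be gripped from above across its 14 mm.
- tape_measure: Yellow tape measure, 40 x 75 x 68 mm, standing loose on the bench; to be left alone. Origin: centre of its underside.
- pliers_red: Pliers with red handles, 32 x 175 x 14 mm, lying loose on the bench; to be left alone. Origin: centre of the underside.
- hex_keys: Orange folding hex key set, 19 x 101 x 26 mm, lying loose on the bench; to be left alone. Origin: centre of the underside.
Not all that is in view belongs to the job. What is shaped like the u_bracket but turquoise is not meant.

How it is judged:
By the outcome, as a careful person would: the job done as asked, in the order asked, and still so for the second after the job is handed in, while the arm keeps its last pose, push and grip.
It also fails if it takes over 67 s, if anything falls off the work surface, if the arm or the gripper's body presses on something with over 40 N, if the wrist force passes 120 N, or if a joint passes its speed limit or range.

### The arm

A 6-joint arm with a two-finger parallel gripper is mounted at the origin on a cart in front of the work surface, level with it; the furniture and walls round the work are solid. World frame = base frame: x ahead of the robot, y to its left, z up, the work surface at z = 0. Lengths are in m, angles in rad, forces in N, time in s.
With the tool pointing down it reaches from about 0.4 to 0.825 m from the base axis. Payload 7 kg.
Tool frame: the origin (TCP) lies between the finger pads, 19 mm behind the fingertips; this is the grasp point; z points along the fingers, y is the line along which they close (so a half turn about z gives the same grasp; the last joint's range is limited). The gripper opens to 88 mm and grips with 3 to 60 N. Pads are 19 mm wide; open, the fingers measure 130 mm over their backs; the gripper's body (78 mm by 193 mm) begins 47 mm behind the grasp point.
Start: joints at [1.427, 0.359, 0.012, 0, -1.224, -0.288], TCP at [0.282, 0.613, 0.245] pointing down, gripper open.
Joint ranges: [-3.07, 3.07], [-1.43, 2.12], [-1.02, 1.25], [-3.03, 1.67], [-3.05, -0], [-3.03, 3.03]. Speed limits (rad/s): [2.39, 2.39, 3.01, 3.14, 3.14, 3.14].

### API

Orientations are given as [roll, pitch, yaw] about the fixed x, y, z axes, in that order (R = Rz(yaw) Ry(pitch) Rx(roll)).
In Python, from station import get_state, grab_frame, camera_params, job_done gives the robot as it stands.
- The arm moves only by the shell command python3 -m creep 'ROWS' [FORCE]. ROWS is JSON, a list that holds one entry, the list of rows, each a list of 7 numbers: the finger opening in cm, from 0 to 8.76, then the shift along the tool's x, y, z in cm, then the turn, a rotation vector about the tool's x, y, z in rad. In form: [[[fingers, tx, ty, tz, wx, wy, wz], ...]]. A call has 1 to 20 rows; each row is the pose to reach, as a shift and turn from the pose commanded when the call began, along the tool's axes at that moment; what a row does not reach only later rows make up. A row lasts 1/8 s, in which the tool goes at most 62.5 mm and 10.7 degrees, less where a joint would pass 70% of its speed; a pose out of reach is approached as far as the arm can. A call with a gripper value outside its range is refused whole. The fingers move at their own pace and stop on an object; FORCE is the grip in N (left out, the last holds). Time passes only in rows, so rows that repeat a pose let the fingers close. It gives the time, the measured TCP pose, the force, the opening and the grip force at its end, in the units of the state.
- get_state(): the state, without advancing time (a new reading comes with each control period).
- grab_frame(name): name is "scene" or "top"; returns the picture (420x560x3 uint8, blue, green, red); there is no depth.
- camera_params(name): a dict with "vertical_fov" (degrees; the focal length in pixels is half the picture's height over the tangent of half this angle, whatever the lens; pixels are square), "cx", "cy" (the principal point, pixels), "view" (4x4, takes a point from world to camera coordinates). Camera axes: x right, y down, z forward; pixel columns grow to the right and rows downward; lengths in m; the calibration is good to about 2 mm. A picture is of the moment at which its call begins. camera_params takes no time and is no camera call.
- job_done(): hands the job in; it is judged then, once.
The state is a dict: "t": time; "q": joint angles; "qd": joint speeds; "joint_efforts": joint torques, N m; "eef_pos": TCP position; "ee_rot": TCP orientation; "force": force on the tool from outside, world axes, zero at the start; "moment": the same for the moment, N m; "width": finger opening in m; "gripper_force": force on a finger pad.
Only numpy, scipy, OpenCV 4.12 (cv2) and the standard library are available. Lean on these libraries where they do the work, as an engineer would, in place of code of your own. Each camera call takes 0.05 s, during which the arm holds its last target. There are 200 camera calls.

## Working session

There is one attempt and no reset: what is moved stays moved. The work goes in short steps, Python scripts to look and compute and a shell command to move; the robot and the scene stay as the last step left them, time stands still between calls to the robot, and variables do not carry over. Pictures are saved under pics/ and viewed, at most 10 in all, crops included, and the job is handed in when it is done.

```bash
mkdir -p pics; ls
python3 - <<'E'
from station import *
import cv2,numpy as np
print(get_state())
for n in("scene","top"):
    cv2.imwrite(f"pics/{n}0.png",grab_frame(n)); p=camera_params(n); print(n,p["vertical_fov"],p["cx"],p["cy"],np.round(p["view"],4).tolist(), [k for k in p])
E
```

```text
pics
{'t': 0.0, 'q': array([ 1.42713668e+00,  3.59387015e-01,  1.10599896e-02, -3.48587328e-04,
       -1.22406622e+00, -2.88127360e-01]), 'qd': array([-0.00068727, -0.00099299,  0.00134354,  0.00069319,  0.00061007,
       -0.00179844]), 'joint_efforts': array([ 5.00635906e-04, -5.82717168e+01,  2.93061858e+01,  6.99752882e+00,
        6.89646535e-03, -1.58378393e-04]), 'eef_pos': array([0.28229954, 0.61264034, 0.24442333]), 'ee_rot': array([ 3.13996844e+00, -1.39634637e-04, -4.31905610e-01]), 'force': array([0.1808335 , 0.24501757, 0.51969898]), 'moment': array([ 0.02241781, -0.0148323 , -0.00125043]), 'gripper_force': 0.0, 'width': 0.08743806447339769}
scene 43.49907619688527 276.37347523006287 205.47449646836924 [[0.5151, -0.8569, -0.0164, -0.1769], [-0.6482, -0.377, -0.6616, 0.4604], [0.5608, 0.3515, -0.7496, 0.9526], [0.0, 0.0, 0.0, 1.0]] ['vertical_fov', 'cx', 'cy', 'view']
top 54.64761323706261 274.43035449575467 216.34759436201435 [[-0.0148, -0.9999, -0.0038, 0.1137], [-0.9894, 0.0152, -0.1446, 0.5593], [0.1446, 0.0016, -0.9895, 0.928], [0.0, 0.0, 0.0, 1.0]] ['vertical_fov', 'cx', 'cy', 'view']
```

View pics/scene0.png

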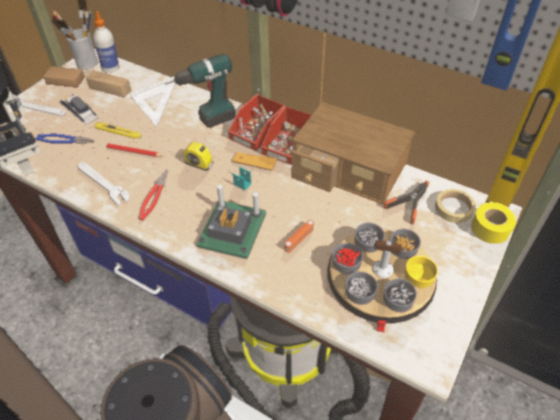

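View pics/top0.png

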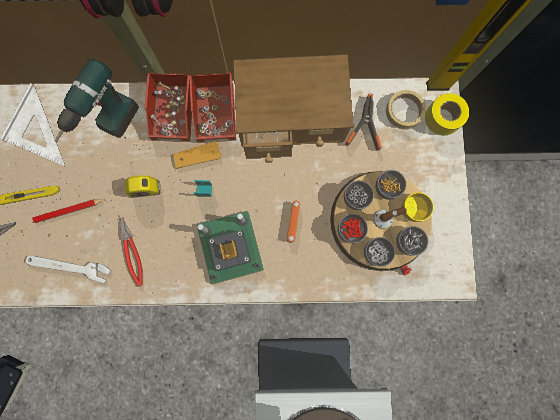

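The scene view shows the die at about (230,228), bracket at (229,217), carousel at (383,270), yellow pot at (421,271) and pointer at (381,326). In the top view these are at (230,247), (228,250), (382,221), (418,207) and (406,270).

```bash
cat > h.py <<'E'
from station import *
import cv2,numpy as np
def cam(n):
    p=camera_params(n); V=np.array(p["view"]); f=210/np.tan(np.radians(p["vertical_fov"]/2))
    return V[:3,:3],V[:3,3],f,p["cx"],p["cy"]
def ray(n,uv):
    R,t,f,cx,cy=cam(n); d=R.T@np.array([(uv[0]-cx)/f,(uv[1]-cy)/f,1]); return -R.T@t,d/np.linalg.norm(d)
def plane(n,uv,z):
    o,d=ray(n,uv); return o+d*(z-o[2])/d[2]
def tri(a,b,na="scene",nb="top"):
    o1,d1=ray(na,a);o2,d2=ray(nb,b); s=np.linalg.lstsq(np.c_[d1,-d2],o2-o1,rcond=None)[0]
    p,q=o1+s[0]*d1,o2+s[1]*d2; return (p+q)/2,np.linalg.norm(p-q)
def proj(n,X):
    R,t,f,cx,cy=cam(n); c=R@np.array(X)+t; return np.array([f*c[0]/c[2]+cx,f*c[1]/c[2]+cy])
def blobs(img,lo,hi,box,amin=20):
    x0,y0,x1,y1=box; m=np.zeros(img.shape[:2],np.uint8)
    m[y0:y1,x0:x1]=cv2.inRange(cv2.cvtColor(img,cv2.COLOR_BGR2HSV),lo,hi)[y0:y1,x0:x1]
    c=[k for k in cv2.findContours(m,cv2.RETR_EXTERNAL,cv2.CHAIN_APPROX_NONE)[0] if cv2.contourArea(k)>=amin]
    return sorted(c,key=cv2.contourArea,reverse=True),m
def avg(n,k=4): return np.mean([grab_frame(n).astype(float) for _ in range(k)],0).astype(np.uint8)
E
python3 - <<'E'
from h import *
T=cv2.imread("pics/top0.png");S=cv2.imread("pics/scene0.png")
z=lambda I,x,y,w,h:cv2.resize(I[y:y+h,x:x+w],(400,300),interpolation=cv2.INTER_CUBIC)
cv2.imwrite("pics/m.png",np.vstack([np.hstack([z(T,190,205,80,60+0),z(T,325,165,140,105)]),np.hstack([z(S,190,180,80,60),z(S,320,215,130,98)])]))
for n,I,box in(("top",T,(185,200,270,290)),("scene",S,(190,180,270,260))):
    c,m=blobs(I,(60,60,20),(90,255,200),box); r=cv2.minAreaRect(np.vstack(c)); P=[plane(n,p,.016)for p in cv2.boxPoints(r)]
    print(n,"shoe",np.round(P,3).tolist(),np.round(np.mean(P,0),4))
    c,m=blobs(I,(12,100,60),(30,255,255),(215,205,245,265) if n=="top" else (212,200,245,235),5)
    for k in c: print(" brass",cv2.contourArea(k),cv2.minAreaRect(k))
for n,I,box in(("top",T,(395,185,440,230)),("scene",S,(400,250,445,295))):
    c,m=blobs(I,(22,140,80),(35,255,255),box); k=cv2.convexHull(c[0]); print(n,"yellow",cv2.fitEllipse(k),cv2.contourArea(k))
for n,I,box in(("top",T,(395,258,420,282)),("scene",S,(370,312,395,338))):
    c,m=blobs(I,(0,150,80),(8,255,255),box,5); print(n,"ptr",[cv2.boundingRect(k) for k in c],[cv2.minAreaRect(k)[0] for k in c])
E
```

```text
top shoe [[0.547, 0.298, 0.016], [0.58, 0.172, 0.016], [0.436, 0.135, 0.016], [0.405, 0.259, 0.016]] [0.492  0.2159 0.016 ]
 brass 203.0 ((228.17649841308594, 249.70590209960938), (16.97749137878418, 15.037208557128906), 75.96376037597656)
scene shoe [[0.402, 0.256, 0.016], [0.642, 0.335, 0.016], [0.646, 0.19, 0.016], [0.413, 0.13, 0.016]] [0.5258 0.2278 0.016 ]
 brass 164.0 ((228.3378448486328, 217.9729766845703), (17.09749412536621, 16.604297637939453), 9.462322235107422)
top yellow ((417.4531555175781, 206.83901977539062), (29.469629287719727, 30.941547393798828), 86.8906021118164) 688.0
scene yellow ((420.49249267578125, 271.13336181640625), (30.110654830932617, 33.29912567138672), 136.67784118652344) 754.5
top ptr [(401, 265, 10, 10)] [(405.5000305175781, 269.5)]
scene ptr [(378, 320, 8, 11)] [(381.5, 325.0)]
```

View pics/m.png

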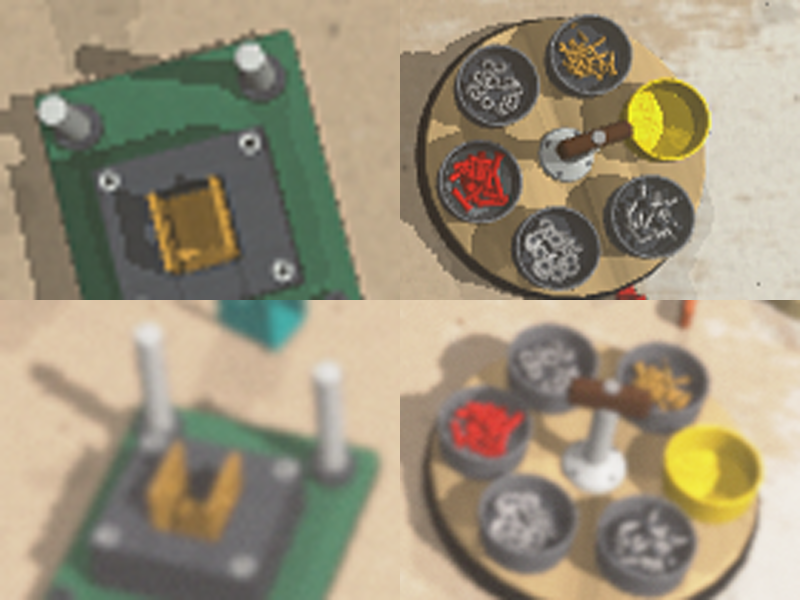

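The montage shows the bracket's flange tops, the three visible block screws, both pillar tops, the handle bolt and the yellow pot rim. Next I triangulate these.

Run:
```python
from h import *
T=cv2.imread("pics/top0.png");S=cv2.imread("pics/scene0.png")
tc=lambda x,y:(190+x/5-.4,205+y/5-.4); sc=lambda x,y:(190+x/5-.4,180+(y-300)/5-.4)
tk=lambda x,y:(325+(x-400)*.35-.3,165+y*.35-.3); sk=lambda x,y:(320+(x-400)*.325-.3,215+(y-300)*.3267-.3)
for nm,a,b in(("B",sc(284,468),tc(250,142)),("C",sc(242,566),tc(284,270)),("pilL",sc(150,330),tc(52,110)),("pilR",sc(327,372),tc(250,55)),("brkt farL",sc(178,442),tc(157,195)),("brkt farR",sc(239,443),tc(213,180)),("bolt",sk(612,386),tk(600,137)),("hend far",sk(572,390),tk(563,149)),("pot rim c",sk(712,472),tk(669,119)),("ptr",(381.5,323.5),(405.7,268.5))):
    p,e=tri(a,b); print(nm,np.round(p,4),round(e,4))
A,B,C=[plane("top",tc(*p),.05) for p in((108,181),(250,142),(284,270))]
print("die c",(A+C)/2,"yaw from screws",np.degrees([np.arctan2(-(B-A)[0]*-1,-(B-A)[1]) , np.arctan2((B-C)[1],(B-C)[0])]))
F=[plane("top",tc(*p),.07) for p in((157,195),(213,180),(236,262),(178,272))]; print("flanges",np.round(F,4).tolist(),np.mean(F,0))
# pots: rim circles at z=.058 and plywood disc
g=cv2.cvtColor(T,cv2.COLOR_BGR2GRAY)
for x,y in((590,55),(496,86),(480,180),(556,248),(650,217),(669,119)): print("pot",np.round(plane("top",tk(x,y),.058),4))
c,_=blobs(T,(22,140,80),(35,255,255),(395,185,440,230)); P=np.array([plane("top",p[0],.058)[:2] for p in c[0]])
print("yellow hull",cv2.minEnclosingCircle(P.astype(np.float32)))
```

```text
B [0.5205 0.1886 0.0503] 0.0026
C [0.4605 0.173  0.0493] 0.0025
pilL [0.5328 0.2731 0.0912] 0.0
pilR [0.5565 0.1851 0.087 ] 0.0021
brkt farL [0.4943 0.2298 0.0717] 0.0036
brkt farR [0.5013 0.2014 0.0801] 0.0009
bolt [ 0.552  -0.1555  0.1248] 0.0025
hend far [ 0.5451 -0.1305  0.1114] 0.0023
pot rim c [ 0.5768 -0.235   0.0485] 0.0054
ptr [ 0.4327 -0.2072  0.0135] 0.0025
die c [0.48261959 0.21307199 0.05      ] yaw from screws [14.60193703 14.62818662]
flanges [[0.4955, 0.2285, 0.07], [0.502, 0.2029, 0.07], [0.4644, 0.1924, 0.07], [0.4602, 0.2188, 0.07]] [0.48050184 0.2106426  0.07      ]
pot [ 0.6316 -0.1721  0.058 ]
pot [ 0.6067 -0.0932  0.058 ]
pot [ 0.5289 -0.0767  0.058 ]
pot [ 0.4727 -0.1357  0.058 ]
pot [ 0.4966 -0.2132  0.058 ]
pot [ 0.5769 -0.2339  0.058 ]
yellow hull ((0.5760343074798584, -0.22977185249328613), 0.03727896884083748)
```

```bash
cat >> h.py <<'E'
def go(x,y,z,yaw):
    from scipy.spatial.transform import Rotation as Ro
    s=get_state(); R=Ro.from_euler("xyz",s["ee_rot"]); T=Ro.from_euler("xyz",[np.pi,0,yaw])
    print("shift cm",np.round(R.inv().apply(np.array([x,y,z])-s["eef_pos"])*100,2),"turn",np.round((R.inv()*T).as_rotvec(),3),"t",s["t"])
E
python3 -c "from h import *;go(.4826,.213,.15,.255)"
```

```text
shift cm [34.92 27.9   9.5 ] turn [ 0.001  0.    -0.687] t 0.1
```

```bash
python3 -m creep '[[[6,2,1.6,0.5,0,0,-0.04],[6,5.5,4.4,1.5,0,0,-0.11],[6,10,8,2.7,0,0,-0.2],[6,14.5,11.6,4,0,0,-0.29],[6,19,15.2,5.2,0,0,-0.38],[6,23.5,18.8,6.4,0,0,-0.47],[6,28,22.4,7.6,0,0,-0.56],[6,31.5,25.2,8.6,0,0,-0.63],[6,34,27.2,9.2,0,0,-0.67],[6,34.9,27.9,9.5,0,0,-0.687],[6,34.9,27.9,9.5,0,0,-0.687],[6,34.9,27.9,9.5,0,0,-0.687],[6,34.9,27.9,9.5,0,0,-0.687]]]'
python3 - <<'E'
from h import *
go(.4826,.213,.074,.255); go(.4815,.212,.074,.255)
T=avg("top");S=avg("scene")
z=lambda I,x,y,w,h:cv2.resize(I[y:y+h,x:x+w],(400,300),interpolation=cv2.INTER_CUBIC)
cv2.imwrite("pics/m2.png",np.hstack([z(T,170,205,120,90),z(S,180,160,100,75)]))
E
```

```text
t: 1.72
eef_pos: [0.4825, 0.2142, 0.1505]
ee_rot: [-3.141, -0.0, 0.256]
force: [-0.2, 0.2, -0.1]
width: 0.0594
gripper_force: 0.0
shift cm [-0.02  0.12  7.65] turn [-0.    -0.     0.001] t 1.725
shift cm [-0.16  0.19  7.65] turn [-0.    -0.     0.001] t 1.725
```

View pics/m2.png

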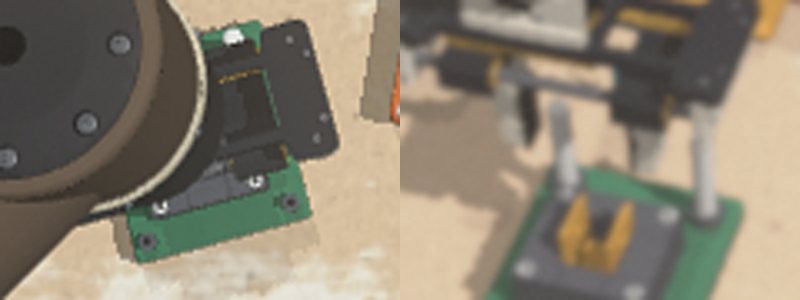

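The gripper hangs above the die, squared to it, and the scene crop shows the fingers at about (515,110) and (645,130) well clear of the pillars. Descend and grip.

```bash
python3 -m creep '[[[6,0,0.1,1,0,0,0],[6,0,0.1,2.5,0,0,0],[6,0,0.1,4,0,0,0],[6,0,0.1,5.5,0,0,0],[6,0,0.1,6.7,0,0,0],[6,0,0.1,7.4,0,0,0],[6,0,0.1,7.65,0,0,0],[6,0,0.1,7.65,0,0,0],[5,0,0.1,7.65,0,0,0],[4,0,0.1,7.65,0,0,0],[3.5,0,0.1,7.65,0,0,0],[3,0,0.1,7.65,0,0,0],[2.8,0,0.1,7.65,0,0,0],[2.8,0,0.1,7.65,0,0,0],[2.8,0,0.1,7.65,0,0,0]]]' 15
```

```text
t: 4.0
eef_pos: [0.4831, 0.2127, 0.074]
ee_rot: [-3.141, -0.0, 0.255]
force: [-0.5, 0.3, 2.0]
width: 0.0318
gripper_force: 14.9
```

```bash
python3 -m creep '[[[2.8,0,0,-0.3,0,0,0],[2.8,0,0,-0.9,0,0,0],[2.8,0,0,-2,0,0,0],[2.8,0,0,-3.5,0,0,0],[2.8,0,0,-5.5,0,0,0],[2.8,0,0,-8,0,0,0],[2.8,0,0,-11,0,0,0],[2.8,0,0,-13.5,0,0,0],[2.8,0,0,-14.6,0,0,0],[2.8,0,0,-14.6,0,0,0],[2.8,0,0,-14.6,0,0,0]]]' 20
python3 - <<'E'
from h import *
a=np.radians(-72.8); go(.552+.082*np.cos(a),-.1545+.082*np.sin(a),.21,a)
T=avg("top");S=avg("scene")
cv2.imwrite("pics/m3.png",cv2.resize(S[120:270,130:330],(800,600),interpolation=cv2.INTER_CUBIC))
E
```

```text
t: 5.38
eef_pos: [0.4824, 0.2122, 0.2189]
ee_rot: [3.141, 0.002, 0.255]
force: [0.2, 0.0, -1.9]
width: 0.0322
gripper_force: 19.9
shift cm [-2.14 45.43  0.91] turn [2.000e-03 1.000e-03 1.526e+00] t 5.375
```

View pics/m3.png

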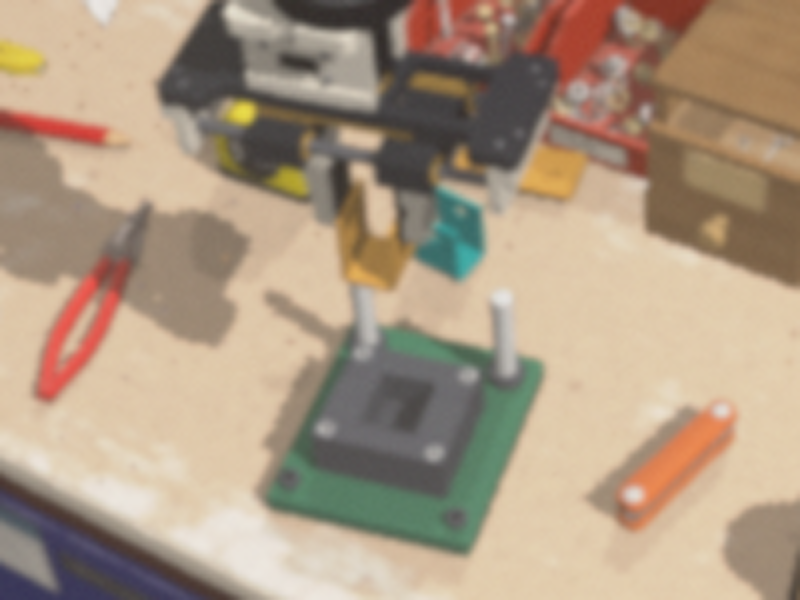

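The bracket (crop 375,235) is held level, clear of the empty die, and the turquoise decoy is untouched. Carry it to above the yellow pot.

```bash
python3 -m creep '[[[2.8,-0.1,1.4,0,0,0,0.05],[2.8,-0.2,4.5,0.1,0,0,0.15],[2.8,-0.4,9,0.2,0,0,0.3],[2.8,-0.7,14,0.3,0,0,0.47],[2.8,-0.9,19,0.4,0,0,0.64],[2.8,-1.1,24,0.5,0,0,0.81],[2.8,-1.4,29,0.6,0,0,0.97],[2.8,-1.6,34,0.7,0,0,1.14],[2.8,-1.8,38.5,0.8,0,0,1.29],[2.8,-2,42,0.9,0,0,1.41],[2.8,-2.1,44.5,0.9,0,0,1.5],[2.8,-2.1,45.4,0.9,0,0,1.526],[2.8,-2.1,45.4,0.9,0,0,1.526],[2.8,-2.1,45.4,0.9,0,0,1.526],[2.8,-2.1,45.4,0.9,0,0,1.526],[2.8,-2.1,45.4,0.9,0,0,1.526]]]' 20
python3 - <<'E'
from h import *
a=np.radians(-72.8); X=[.552+.082*np.cos(a),-.1545+.082*np.sin(a)]; go(*X,.083,a); go(*X,.0815,a)
T=avg("top");S=avg("scene")
print(proj("scene",X+[.058]),proj("scene",X+[.16]))
c,_=blobs(S,(22,140,80),(35,255,255),(400,250,445,295)); print(cv2.boundingRect(np.vstack(c)))
z=lambda I,x,y,w,h:cv2.resize(I[y:y+h,x:x+w],(400,400),interpolation=cv2.INTER_CUBIC)
cv2.imwrite("pics/m4.png",np.hstack([z(T,320,140,140,140),z(S,330,180,140,140)]))
E
```

```text
t: 7.78
eef_pos: [0.5773, -0.2314, 0.2111]
ee_rot: [-3.141, -0.0, -1.27]
force: [-0.0, -0.1, -0.4]
width: 0.0317
gripper_force: 19.9
shift cm [ 0.11  0.15 12.81] turn [-0.    -0.     0.001] t 7.775
shift cm [ 0.11  0.15 12.96] turn [-0.    -0.     0.001] t 7.775
[422.11407359 267.82300632] [431.67180795 239.18562678]
(406, 256, 31, 32)
```

View pics/m4.png

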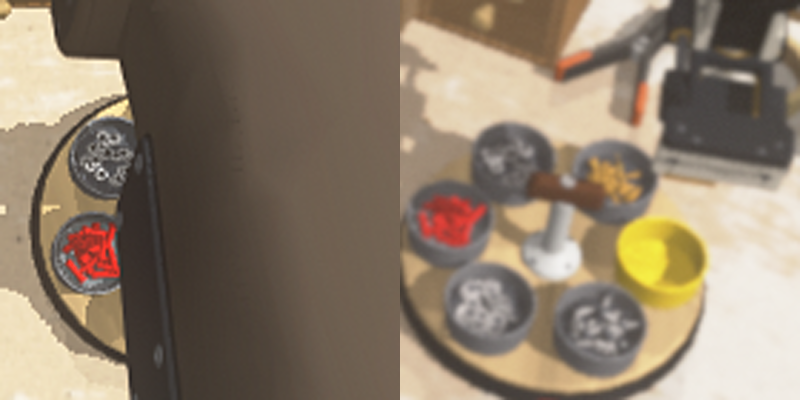

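The gripper body at crop (725,150) hides the bracket in both views, but the body sits where calculated: the pot's rim projects to (422,268), inside its yellow blob (406–437, 256–288). Lower slowly.

```bash
python3 -m creep '[[[2.8,0.1,0.1,1,0,0,0],[2.8,0.1,0.1,3,0,0,0],[2.8,0.1,0.1,5.5,0,0,0],[2.8,0.1,0.1,8,0,0,0],[2.8,0.1,0.1,10,0,0,0],[2.8,0.1,0.1,11.2,0,0,0],[2.8,0.1,0.1,12,0,0,0],[2.8,0.1,0.1,12.4,0,0,0],[2.8,0.1,0.1,12.6,0,0,0],[2.8,0.1,0.1,12.6,0,0,0],[2.8,0.1,0.1,12.6,0,0,0]]]' 20
python3 -m creep '[[[2.8,0,0,0.1,0,0,0],[2.8,0,0,0.2,0,0,0],[2.8,0,0,0.2,0,0,0]]]'
python3 -m creep '[[[2.8,0,0,0.1,0,0,0],[2.8,0,0,0.1,0,0,0]]]'
```

```text
t: 9.55
eef_pos: [0.5769, -0.2333, 0.0853]
ee_rot: [-3.141, -0.0, -1.271]
force: [0.2, 0.0, -0.9]
width: 0.0318
gripper_force: 19.9
t: 9.93
eef_pos: [0.5765, -0.2332, 0.0828]
ee_rot: [3.141, 0.0, -1.271]
force: [0.0, 1.2, -0.6]
width: 0.0319
gripper_force: 19.9
t: 10.18
eef_pos: [0.5765, -0.2333, 0.0818]
ee_rot: [3.141, 0.0, -1.271]
force: [-0.0, 0.0, -1.1]
width: 0.0317
gripper_force: 19.9
```

```bash
python3 -m creep '[[[2.8,0,0,0.05,0,0,0],[2.8,0,0,0.05,0,0,0]]]'; python3 -m creep '[[[2.8,0,0,0.05,0,0,0],[2.8,0,0,0.05,0,0,0]]]'
```

```text
t: 10.42
eef_pos: [0.5765, -0.2332, 0.0813]
ee_rot: [3.141, 0.0, -1.271]
force: [0.5, -0.0, -0.9]
width: 0.0319
gripper_force: 19.9
t: 10.68
eef_pos: [0.5767, -0.2333, 0.081]
ee_rot: [-3.141, -0.0, -1.271]
force: [0.8, 0.3, -0.0]
width: 0.0319
gripper_force: 19.9
```

```bash
python3 -m creep '[[[2.8,0,0,0.05,0,0,0],[2.8,0,0,0.05,0,0,0]]]'; python3 -m creep '[[[2.8,0,0,0.05,0,0,0],[2.8,0,0,0.05,0,0,0]]]'
```

```text
t: 10.92
eef_pos: [0.577, -0.2333, 0.081]
ee_rot: [-3.141, -0.001, -1.27]
force: [-0.8, 2.0, 6.4]
width: 0.032
gripper_force: 19.8
t: 11.18
eef_pos: [0.5773, -0.2333, 0.081]
ee_rot: [-3.14, -0.001, -1.27]
force: [-1.6, 3.2, 7.9]
width: 0.0321
gripper_force: 19.8
```

Contact at z = 0.081, as expected. Relieve, release gently, then rise.

```bash
python3 -m creep '[[[2.8,0,0,-0.1,0,0,0],[2.8,0,0,-0.1,0,0,0],[3.2,0,0,-0.1,0,0,0],[3.4,0,0,-0.1,0,0,0],[3.7,0,0,-0.1,0,0,0],[4.2,0,0,-0.1,0,0,0],[4.6,0,0,-0.1,0,0,0],[4.6,0,0,-0.1,0,0,0],[4.6,0,0,-0.1,0,0,0],[4.6,0,0,-0.5,0,0,0],[4.6,0,0,-1.5,0,0,0],[4.6,0,0,-3,0,0,0],[4.6,0,0,-5,0,0,0],[4.6,0,0,-7,0,0,0],[4.6,0,0,-8.5,0,0,0],[4.6,0,0,-9,0,0,0],[4.6,0,0,-9,0,0,0]]]' 5
python3 - <<'E'
from h import *
a=np.radians(-72.8); go(.552,-.1545,.17,a)
S=avg("scene")
cv2.imwrite("pics/m5.png",cv2.resize(S[190:340,310:510],(800,600),interpolation=cv2.INTER_CUBIC))
E
```

```text
t: 13.3
eef_pos: [0.5765, -0.2332, 0.17]
ee_rot: [-3.141, 0.0, -1.271]
force: [0.5, -1.2, -0.4]
width: 0.0465
gripper_force: 0.0
shift cm [-8.24  0.02  0.  ] turn [-0.  0. -0.] t 13.3
```

View pics/m5.png

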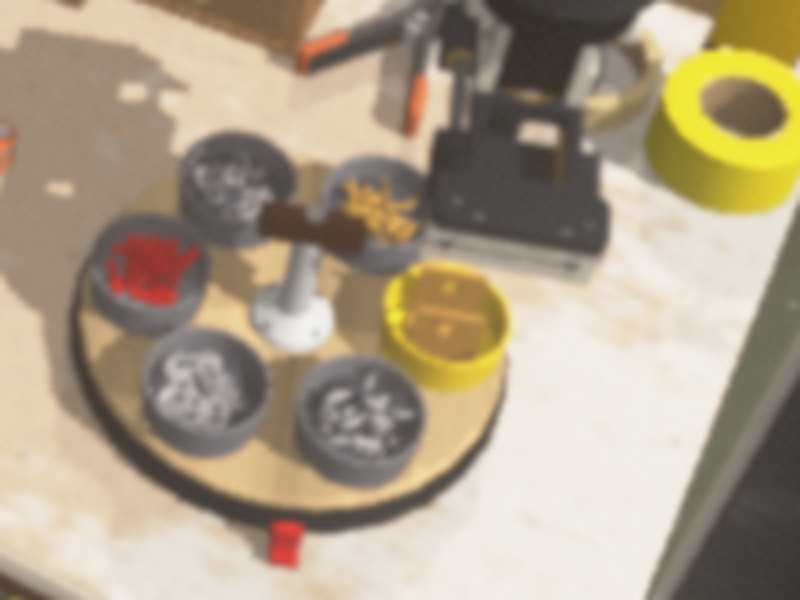

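The gripper casts shadow into the pot, so bracket's stance at (445,310) is unclear; move aside for a clear look, measuring pot and pointer too.

```bash
python3 -c "from h import *;go(.42,.08,.25,-1.271)"; python3 -m creep '[[[4.6,0,0,-2,0,0,0],[4.6,-1,0.5,-5,0,0,0],[4.6,-5,1,-8,0,0,0],[4.6,-10,2,-8,0,0,0],[4.6,-15,3,-8,0,0,0],[4.6,-20,4,-8,0,0,0],[4.6,-25,5,-8,0,0,0],[4.6,-30,5.5,-8,0,0,0],[4.6,-34,6,-8,0,0,0],[4.6,-34,6,-8,0,0,0]]]'
python3 - <<'E'
from h import *
T=avg("top");S=avg("scene")
z=lambda I,x,y,w,h:cv2.resize(I[y:y+h,x:x+w],(400,400),interpolation=cv2.INTER_CUBIC)
cv2.imwrite("pics/m6.png",np.hstack([z(T,340,170,110,110),z(S,335,230,110,110)]))
c,_=blobs(T,(22,100,60),(35,255,255),(395,185,440,230)); P=np.array([plane("top",p[0],.058)[:2] for p in np.vstack(c)],np.float32)
print(cv2.minEnclosingCircle(P))
E
```

```text
shift cm [-34.54   5.68  -8.07] turn [0.001 0.001 0.   ] t 13.5
t: 14.75
eef_pos: [0.4179, 0.0757, 0.2499]
ee_rot: [-3.141, 0.0, -1.267]
force: [-0.0, 0.3, -0.9]
width: 0.046
gripper_force: 0.0
((0.5742897987365723, -0.23066657781600952), 0.03848753869533539)
```

View pics/m6.png

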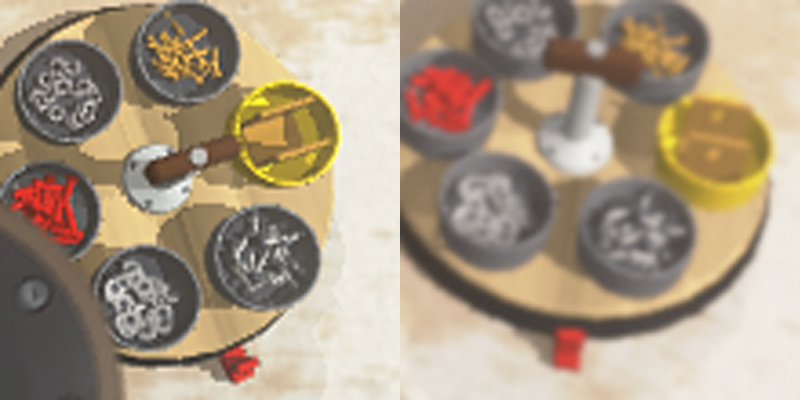

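Top crop clearly shows two parallel flange tops at (275,120) and (290,145) inside the yellow rim: the bracket stands upright. Bolt at (199,157), pointer at (240,363). Refine the pointer azimuth.

Run:
```python
from h import *
A=np.array([.552,-.1543])
for n,box in(("top",(395,258,420,282)),("scene",(370,312,400,338))):
    I=avg(n); c,m=blobs(I,(0,130,60),(10,255,255),box,5); ys,xs=np.nonzero(m); ct=(xs.mean(),ys.mean()); tip=(xs[ys<=ys.min()+2].mean(),ys.min()+1)
    print(n,ct,tip,len(xs))
    for nm,uv,z in(("c",ct,.020),("tip",tip,.03)):
        p=plane(n,uv,z)[:2]-A; print(nm,p,np.hypot(*p),np.degrees(np.arctan2(p[1],p[0])))
# pot-based angle in both views, rim at z=.058
for n,uv in(("top",(418.7,206.6)),):
    p=plane(n,uv,.058)[:2]-A; print(p,np.hypot(*p),np.degrees(np.arctan2(p[1],p[0])))
go(.552,-.1545,.17,np.radians(-72.8))
```

```text
top (np.float64(405.33962264150944), np.float64(269.64150943396226)) (np.float64(403.8333333333333), np.int64(266)) 53
c [-0.12137621 -0.05091127] 0.13162120364314042 -157.24438026703092
tip [-0.1128883  -0.04472262] 0.12142438602600551 -158.3881622716493
scene (np.float64(380.85333333333335), np.float64(324.88)) (np.float64(381.3809523809524), np.int64(321)) 75
c [-0.12762873 -0.0528342 ] 0.13813234681648123 -157.51201253679187
tip [-0.1244837  -0.05122193] 0.1346100947366304 -157.63406029469263
[ 0.02432749 -0.07922167] 0.08287279159713315 -72.92926173586912
shift cm [25.74 -5.98  7.99] turn [ 0. -0. -0.] t 15.55
```

```bash
python3 -m creep '[[[4.6,1.5,-0.3,0,0,0,0],[4.6,5,-1.2,0,0,0,0],[4.6,10,-2.3,0,0,0,0],[4.6,15,-3.5,0.5,0,0,0],[4.6,20,-4.7,2,0,0,0],[4.6,24,-5.6,5,0,0,0],[4.6,25.7,-6,7.5,0,0,0],[4.6,25.7,-6,8,0,0,0],[4.6,25.7,-6,8,0,0,0],[4.6,25.7,-6,8,0,0,0]]]'
python3 - <<'E'
from h import *
go(.552,-.1545,.121,np.radians(-72.8))
S=avg("scene");cv2.imwrite("pics/m7.png",cv2.resize(S[190:340,310:510],(800,600),interpolation=cv2.INTER_CUBIC))
E
```

```text
t: 16.8
eef_pos: [0.5525, -0.1533, 0.1712]
ee_rot: [-3.14, -0.001, -1.27]
force: [0.2, -0.2, 0.3]
width: 0.046
gripper_force: 0.0
shift cm [0.1  0.1  5.02] turn [-0.002 -0.001  0.001] t 16.8
```

View pics/m7.png

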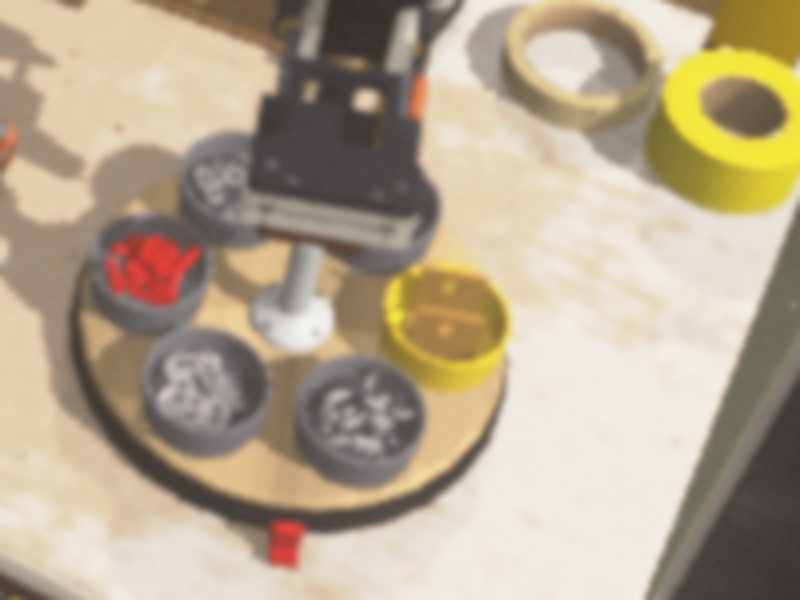

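The gripper (crop 340,190) is over the handle with the bracket still upright in the pot at (445,315). Descend and grip the bar.

```bash
python3 -m creep '[[[4.6,0.1,0.1,1,0,0,0],[4.6,0.1,0.1,2.5,0,0,0],[4.6,0.1,0.1,4,0,0,0],[4.6,0.1,0.1,4.8,0,0,0],[4.6,0.1,0.1,5,0,0,0],[4.6,0.1,0.1,5,0,0,0],[4,0.1,0.1,5,0,0,0],[3,0.1,0.1,5,0,0,0],[2.4,0.1,0.1,5,0,0,0],[1.8,0.1,0.1,5,0,0,0],[1.5,0.1,0.1,5,0,0,0],[1.2,0.1,0.1,5,0,0,0],[1,0.1,0.1,5,0,0,0],[1,0.1,0.1,5,0,0,0],[1,0.1,0.1,5,0,0,0]]]' 12
```

```text
t: 18.88
eef_pos: [0.5521, -0.1551, 0.1201]
ee_rot: [-3.14, -0.0, -1.271]
force: [5.5, 2.1, -0.5]
width: 0.0157
gripper_force: 12.0
```

```bash
python3 -m creep '[[[1,0,-0.05,0,0,0,0],[1,0,-0.1,0,0,0,0],[1,0,-0.1,0,0,0,0],[1,0,-0.1,0,0,0,0]]]' 25; python3 -c "from h import *;s=get_state();print(s['moment'],s['width'],s['force'])"
```

```text
t: 19.38
eef_pos: [0.5522, -0.155, 0.12]
ee_rot: [3.141, -0.0, -1.271]
force: [1.2, 0.5, 2.4]
width: 0.0147
gripper_force: 25.0
[ 0.51239672 -0.74507293  0.03353814] 0.01471869617905788 [1.15808112 0.45361726 2.36495294]
```

```bash
python3 -m creep '[[[1,0,0,0,0,0,0.01],[1,0,0,0,0,0,0.03],[1,0,0,0,0,0,0.07],[1,0,0,0,0,0,0.13],[1,0,0,0,0,0,0.2],[1,0,0,0,0,0,0.28],[1,0,0,0,0,0,0.37],[1,0,0,0,0,0,0.46],[1,0,0,0,0,0,0.55],[1,0,0,0,0,0,0.64],[1,0,0,0,0,0,0.73],[1,0,0,0,0,0,0.82],[1,0,0,0,0,0,0.91],[1,0,0,0,0,0,1],[1,0,0,0,0,0,1.08],[1,0,0,0,0,0,1.15],[1,0,0,0,0,0,1.21],[1,0,0,0,0,0,1.25],[1,0,0,0,0,0,1.28],[1,0,0,0,0,0,1.3]]]'
python3 -m creep '[[[1,0,0,0,0,0,0.02],[1,0,0,0,0,0,0.05],[1,0,0,0,0,0,0.09],[1,0,0,0,0,0,0.13],[1,0,0,0,0,0,0.155],[1,0,0,0,0,0,0.17],[1,0,0,0,0,0,0.175],[1,0,0,0,0,0,0.175],[1,0,0,0,0,0,0.175]]]'
python3 - <<'E'
from h import *
s=get_state();print(s['moment'],s['width'],np.degrees(s["ee_rot"][2]))
T=avg("top");S=avg("scene")
z=lambda I,x,y,w,h:cv2.resize(I[y:y+h,x:x+w],(400,400),interpolation=cv2.INTER_CUBIC)
cv2.imwrite("pics/m8.png",np.hstack([z(T,340,180,110,110),z(S,325,230,110,110)]))
E
```

```text
t: 21.88
eef_pos: [0.5523, -0.155, 0.1199]
ee_rot: [-3.142, -0.0, -2.572]
force: [0.7, 0.4, 3.3]
width: 0.0145
gripper_force: 25.0
t: 23.0
eef_pos: [0.5523, -0.155, 0.1199]
ee_rot: [-3.142, -0.0, -2.746]
force: [0.4, -0.0, 5.4]
width: 0.0147
gripper_force: 25.0
[ 0.09929055 -0.20816072  0.00578157] 0.014686634171472588 -157.31277665325442
```

View pics/m8.png

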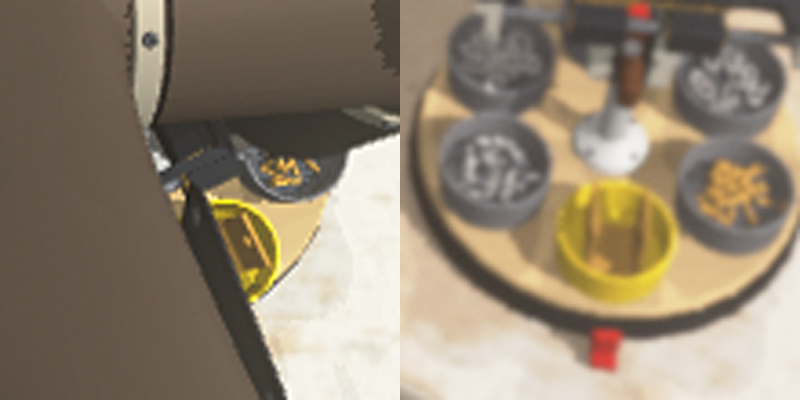

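The scene crop shows the yellow pot at (617,240) with the bracket upright in it, right behind the red pointer at (606,350), the fingers on the bar. Check the pot's azimuth numerically.

Run:
```python
from h import *
S=avg("scene"); c,m=blobs(S,(20,130,70),(36,255,255),(360,270,420,320)); k=np.vstack(c); x,y,w,h=cv2.boundingRect(k)
print("blob L,R,top,bottom",x,x+w-1,y,y+h-1)
c,mr=blobs(S,(0,130,60),(10,255,255),(370,312,400,338),5); ys,xs=np.nonzero(mr); print("ptr",xs.mean(),ys.mean(),[np.degrees(np.arctan2(*(plane("scene",(xs.mean(),ys.mean()),z)[:2]-[.552,-.1543])[::-1])) for z in(.018,.022)])
t=np.linspace(0,2*np.pi,72)
for az in(-155,-156,-157.3,-158.5,-160):
    a=np.radians(az); C=np.array([.552+.082*np.cos(a),-.1543+.082*np.sin(a)])
    P=np.array([proj("scene",[C[0]+.0345*np.cos(u),C[1]+.0345*np.sin(u),.058]) for u in t]); print(az,P.min(0),P.max(0))
```

```text
blob L,R,top,bottom 368 401 279 313
ptr 380.80263157894734 324.9342105263158 [np.float64(-157.4542043692576), np.float64(-157.6531055706119)]
-155 [368.97510341 278.73324916] [402.04651417 306.8293478 ]
-156 [368.29226636 278.67582445] [401.35665415 306.76628877]
-157.3 [367.40499257 278.58669161] [400.45952487 306.66859427]
-158.5 [366.58680249 278.4899345 ] [399.63151461 306.56269803]
-160 [365.56582853 278.34952671] [398.59729829 306.40920675]
```

```bash
python3 -m creep '[[[1,0,0,0,0,0,0.004],[1,0,0,0,0,0,0.008],[1,0,0,0,0,0,0.008],[1,0,0,0,0,0,0.008]]]'; python3 -c "from station import *;print(job_done())"
```

```text
t: 24.1
eef_pos: [0.5523, -0.155, 0.1199]
ee_rot: [-3.142, -0.0, -2.754]
force: [0.4, 0.1, 5.3]
width: 0.0148
gripper_force: 25.0
the job is handed in; nothing more can be done
None
```

The bracket stands upright in the yellow pot, which is at the red pointer to within about 1° by the camera check, and the gripper is closed on the handle at 25 N; I handed the job in at about 24 s without going near the tape measure, pliers or hex keys, and no verdict came back.

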